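# Pin the magnifier's swing arm on its shaft

## Task

Secure the magnifier's arm on its stand for the fingerprint exercise: take the lock pin from the black foam rest, feel along the end of the shaft for the cross-hole and push the pin gently down through it until its collar sits on the shaft, with the ring on the side of the shaft's free end. Then swing the ring down over the shaft's end until it is fully closed beneath the shaft, let go, and leave the jars and the brush where they are. The shaft is soft aluminium: never lean hard on it with the pin.

Things in the scene. Friction and masses are not known exactly. Their poses are not given: they have to be found in the camera images.
- pin: Lock pin, about 140 g with ring, standing in the foam rest. Origin: centre of the collar's underside; z up along the pin; x to the side where the ring is. Below: shank 10 mm diameter, 42 mm long, the last 6 mm tapering to an 8 mm flat tip. Above: collar 21 mm diameter, 5 mm high, and a red square grip 14 x 14 mm, up to 49 mm, sides along x and y.
- grip (a point): Where to grasp the pin: on its axis, 34 mm above the collar's underside, axes as the pin's. Fingertips should stay at least 15 mm above the collar's underside, above the ring's hinge bar.
- hinge (a point): Ring hinge on the pin: 8 mm along the pin's x from its axis and 10 mm above the collar's underside. Hinge axis is along the pin's y. The hinge bar is 34 mm long, 7 mm thick.
- ring (a joint): Ring angle, rad: 0 = closed, hanging straight down parallel to the shank; 1.57 = straight out along the pin's x; stops at 0 and 1.6; starts at 1.3 to 1.5. Wire loop 4.6 mm thick, 42 mm wide, reaching 50 mm from the hinge. The hinge is stiff (2 to 3 N at the tab) and stays where it is left.
- tab (a point): Centre of the yellow tab at the loop's far end, 50 mm from the hinge: 26 mm wide, 18 mm long (41 to 59 mm from the hinge), 7 mm thick, its outer face 4.5 mm outside the loop's plane. Push here to swing the ring.
- stand: Magnifier stand fixed to the table, origin on the table under point mouth; z up, x along the level shaft to its free end. The free end is an aluminium block 28 (x) x 24 (y) x 24 mm, 70 to 94 mm above the table, with the vertical 12 mm cross-hole through its middle. Behind it a 21 mm round shaft runs into a grey pillar 80 to 110 mm behind the origin, 105 mm high.
- mouth (a point): Where the hole's mouth would lie, on the block's flat top, if the shaft were pushed fully in; axes as the stand's. The shaft is clamped drawn out by an unknown 4 to 22 mm: the real hole, with the block, lies that far along +x, which no reading shows; y and height are as read, give or take 2 mm. The clamp holds to about 30 N. A sprung ball in the hole rubs on the pin: it takes a few newtons to push down.
- hub (a point): Centre of the blue hub of the magnifier arm on the shaft, 40 mm diameter, 28 to 58 mm behind the stand's origin, top 102 mm above the table.
- lens (a point): Centre of the round black magnifier lens, 96 mm diameter, lying level 75 to 89 mm above the table; a 14 mm rod joins it to the hub.
- rest: Black foam rest fixed to the table, 36 mm (x) x 110 mm (y) x 50 mm high, origin under its centre; three vertical holes 13 mm diameter at y = -34, 0, 34 mm. The pin stands in the middle one, its x along the rest's x.
- jar_black_mid (a point): Bystander: amber powder jar with black cap, 48 mm diameter, 60 mm high; point at mid height.
- jar_white_mid (a point): Bystander: grey powder jar with white cap, 48 mm diameter, 55 mm high; point at mid height.
- brush_grip (a point): Bystander: black powder brush about 150 mm long lying on the table; point on its handle.
Not all that is in view belongs to the job. What is shaped like the pin but pink or purple is not meant.

How it is judged (in metres and radians):
On the way:
1. the pin is through the shaft, its collar down on the shaft's top, with the ring still open (z of pin in the frame of mouth between -0.003 and 0.003 m and x of pin in the frame of mouth between 0.001 and 0.025 m and y of pin in the frame of mouth between -0.004 and 0.004 m and angle between pin's own z axis and vertical below 0.15 rad and value of joint ring above 0.7 rad), for 0.2 s.
At the end, for the whole second after the job is handed in: The pin stands upright (within 0.15 rad) through the shaft's cross-hole (1 to 25 mm out from site mouth along the shaft, within 4 mm across) with its collar within 3 mm of the shaft's top, its ring on the free-end side (within 0.4 rad) and closed to under 0.2 rad, everything released and still (z of pin in the frame of mouth between -0.003 and 0.003 m and x of pin in the frame of mouth between 0.001 and 0.025 m and y of pin in the frame of mouth between -0.004 and 0.004 m and angle between pin's own z axis and vertical below 0.15 rad and x of hinge in the frame of stand above 0 m and angle between the x axis of pin and the x axis of stand, either way round below 0.4 rad and value of joint ring below 0.2 rad and linear speed of pin below 0.01 m/s); the robot touches nothing.
It fails at once if the pin or its ring is pressed on the shaft or stand with more than 40 N (contact force between pin and stand above 40 N).
It fails at once if a jar or the brush is moved more than 30 mm (distance of any of jar_black_mid, jar_white_mid, brush_grip from where it was at the start of the episode above 0.03 m).
It also fails if it takes over 67 s, if anything falls off the work surface, if the arm or the gripper's body presses on something with over 40 N, if the wrist force passes 120 N, or if a joint passes its speed limit or range.

## Robot

A 6-joint arm with a two-finger parallel gripper is mounted at the origin on the work surface. World frame = base frame: x ahead of the robot, y to its left, z up, the work surface at z = 0. Lengths are in m, angles in degrees, forces in N, time in s.
With the tool pointing down it reaches from about 0.4 to 0.825 m from the base axis. Payload 7 kg.
Tool frame: the origin (TCP) lies midway between the tips of the shut fingers; the grasp point (between the pads) lies r.hold_point_z behind it (r.hold_point_z is the distance from the TCP to the grasp point, in m); z points along the fingers, x is the direction in which the jaws open and shut, and the axes are right-handed (so a half turn about z gives the same grasp; the last joint's range is limited). The gripper opens to 88 mm and grips with 3 to 60 N. Pads are 19 mm wide; open, the fingers measure 130 mm over their backs; the gripper's body (78 mm by 193 mm) begins 47 mm behind the grasp point.
Start: joints at [86.293, 20.546, 0.682, 0, -70.136, -16.507], TCP at [0.233, 0.633, 0.227] pointing down, gripper open.
Joint ranges: [-176.03, 176.03], [-82.01, 121.73], [-58.28, 71.71], [-173.87, 95.51], [-174.79, -0.11], [-173.66, 173.66]. Speed limits (degrees/s): [136.94, 136.94, 172.46, 180, 180, 180].

## Interface

Orientations are given as [roll, pitch, yaw] about the fixed x, y, z axes, in that order (R = Rz(yaw) Ry(pitch) Rx(roll)).
In Python, from plant import get_state, viewer, close_job, r gives the robot as it stands.
- The arm moves only by the tool apply_moves, never from a script. Its argument "plan" is a list of rows, each a list of 3 entries, a list of its own where there are three numbers: the closure in counts, from 0 (fully open) to 255 (shut), then the shift along the tool's x, y, z in units of 50 mm (1.0 is 50 mm), then the turn about the tool's z in units of 6 degrees (1.0 is 6 degrees). A call has 1 to 12 rows; each row shifts and turns the commanded pose from where the row before left it, along the tool's axes as they then stand; what a row does not reach is not made up. A row lasts 1/8 s, in which the tool goes at most 62.5 mm and 10.7 degrees, less where a joint would pass 70% of its speed; a pose out of reach is approached as far as the arm can. A call is refused whole if a number of a shift passes 1 or a number of a turn 1, either way. A call with a gripper value outside its range is refused whole. The fingers move at their own pace and stop on an object; "squeeze" is the grip in N (left out, the last holds). Time passes only in rows, so rows that do not move let the fingers close. It gives the time, the measured TCP pose, the force and the opening at its end, in the units of the state.
- get_state(): the state, without advancing time (a new reading comes with each control period).
- viewer.capture(name): name is "scene" or "top"; returns a dict with "frame" (480x640x3 uint8, blue, green, red), "K" (3x3 intrinsics, pixels), "R" (3x3) and "t" (3): a world point X has camera coordinates R X + t. Camera axes: x right, y down, z forward; pixel columns grow to the right and rows downward; lengths in m; the calibration is good to about 2 mm. A picture is of the moment at which its call begins. There is no depth.
- close_job(): hands the job in, once; it reports no verdict.
The state is a dict: "time_s": time; "joints": joint angles; "qd": joint speeds; "joint_torque": joint torques, N m; "tcp_pos": TCP position; "eef_rot": TCP orientation; "contact_force": force on the tool from outside, world axes, zero at the start; "moment": the same for the moment, N m; "gripper_width": finger opening in m.
Only numpy, scipy, OpenCV 4.12 (cv2) and the standard library are available. Lean on these libraries where they do the work, as an engineer would, in place of code of your own. Each camera call takes 0.05 s, during which the arm holds its last target.

## Working session

There is one attempt and no reset: what is moved stays moved. The work goes in short steps, Python scripts to look and compute and a tool call to move; the robot and the scene stay as the last step left them, time stands still between calls to the robot, and variables do not carry over. Pictures are saved under pics/ and viewed, and the job is handed in when it is done.

Besides the shell and the picture viewer there is one more tool, called after "Emit:" as name(argument=value, ...) on one line, values as JSON. apply_moves: Moves the arm, as the interface text tells. Its arguments: {"type":"object","properties":{"plan":{"type":"array","items":{"type":"array"}},"squeeze":{"type":"number"}},"required":["plan"]}

```bash
ls; mkdir -p pics; python3 - <<'E'
from plant import get_state, viewer, r
import cv2,pickle
print(get_state(), r.hold_point_z)
for n in("scene","top"):
    c=viewer.capture(n); cv2.imwrite(f"pics/{n}0.png",c["frame"]); pickle.dump(c,open(f"{n}0.pkl","wb"))
    print(n,c["K"],c["R"],c["t"])
E
```

```text
pics
{'time_s': 0.0, 'joints': array([ 8.62934266e+01,  2.05892036e+01,  6.32881876e-01, -2.03634159e-02,
       -7.01367276e+01, -1.65075103e+01]), 'qd': array([-0.00587957,  0.00291269,  0.02399653, -0.00031999, -0.03637301,
        0.06194906]), 'joint_torque': array([ 2.96361559e-04, -5.82723570e+01,  2.93050611e+01,  6.99729413e+00,
        7.00452380e-03, -1.61287462e-04]), 'tcp_pos': array([0.23307891, 0.63294304, 0.22564035]), 'eef_rot': array([-1.79991912e+02, -9.46538714e-02, -1.10221025e+02]), 'contact_force': array([-0.17175607,  0.57644063, -0.03437303]), 'moment': array([ 0.0267278 ,  0.01081276, -0.00769708]), 'gripper_width': 0.08831412411736998} 0.0188
scene [[574.47921687   0.         326.59063222]
 [  0.         574.47921687 248.75166165]
 [  0.           0.           1.        ]] [[-0.65455923  0.75584196 -0.01597346]
 [ 0.62451495  0.52868107 -0.57487165]
 [-0.42606725 -0.3862632  -0.81808767]] [ 0.34511871 -0.33041542  1.3735994 ]
top [[444.47790818   0.         325.35068883]
 [  0.         444.47790818 241.24699974]
 [  0.           0.           1.        ]] [[-0.00730072 -0.99992502 -0.00983089]
 [-0.98705848  0.00878102 -0.16012013]
 [ 0.16019445  0.00853467 -0.98704858]] [0.04068857 0.59111502 0.80703059]
```

View pics/scene0.png

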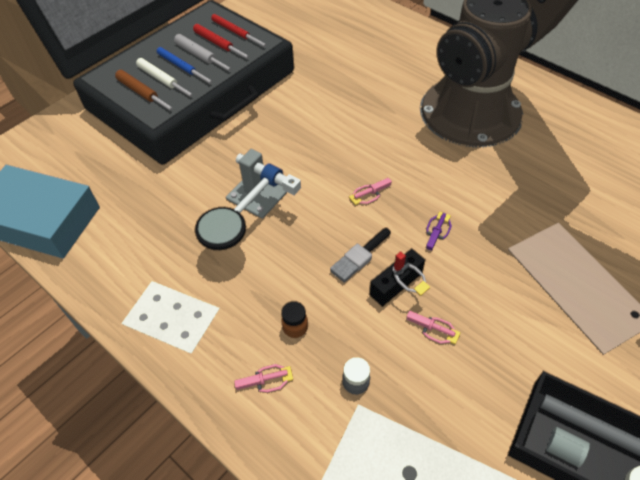

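View pics/top0.png

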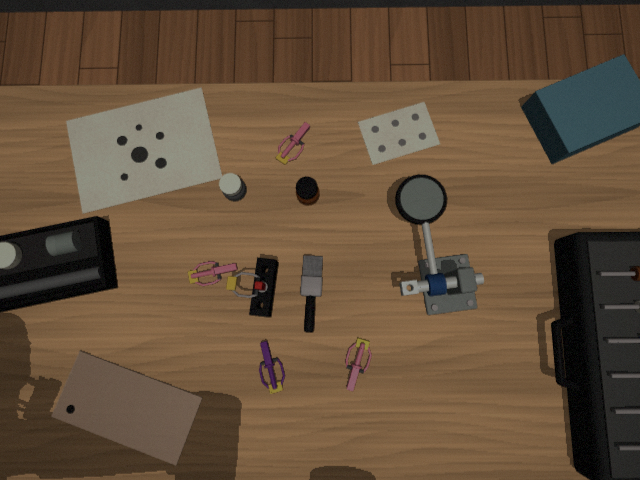

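Candidates, in scene pixels: the red-gripped pin standing in the foam rest at (400,262), pink look-alikes at (370,190), (433,326) and (264,378), and a purple one at (438,230). I choose the red one, which is at (260,286) in the top view, and check it in close crops.

```bash
python3 - <<'E'
import cv2,numpy as np
s=cv2.imread("pics/scene0.png");t=cv2.imread("pics/top0.png")
def crop(im,x,y,w,h,k):return cv2.resize(im[y:y+h,x:x+w],None,fx=k,fy=k,interpolation=cv2.INTER_CUBIC)
a=crop(s,355,230,90,75,4.4);b=crop(t,215,245,90,75,4.4)
c=crop(s,222,145,90,75,4.4);d=crop(t,395,245,90,75,4.4)
cv2.imwrite("pics/crop0.png",np.vstack([np.hstack([a,b]),np.hstack([c,d])])[:600,:800])
E
```

```text
(no output)
```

View pics/crop0.png

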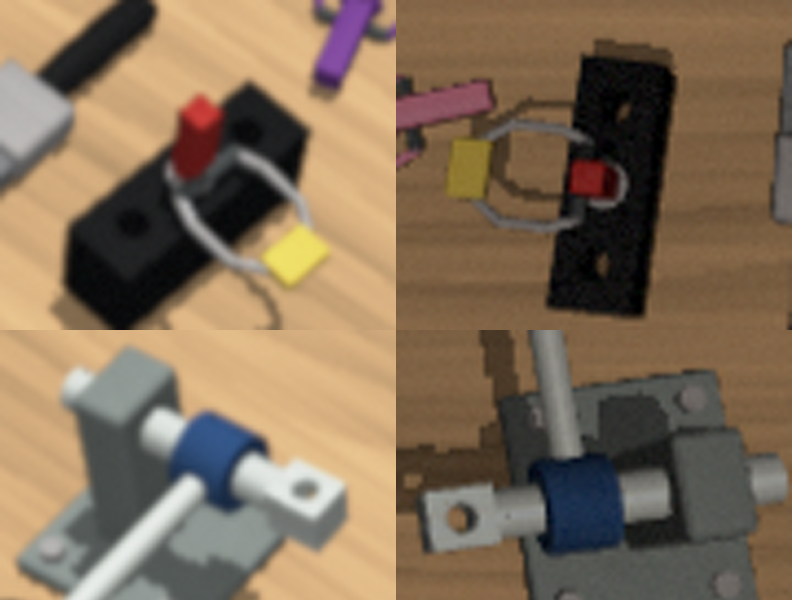

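The crop shows the red grip, with its ring and yellow tab open to the left, standing in the middle hole of the rest. The block and its cross-hole are visible in both views. Next I measure with larger crops.

```bash
cat > h.py <<'E'
import cv2,numpy as np,pickle
def load(n):return pickle.load(open(n+".pkl","rb"))
def plane(c,px,z):
    d=c["R"].T@np.linalg.solve(c["K"],[px[0],px[1],1]); o=-c["R"].T@c["t"]
    return o+d*(z-o[2])/d[2]
def proj(c,X):
    p=c["K"]@(c["R"]@np.asarray(X,float)+c["t"]); return p[:2]/p[2]
def tri(c1,p1,c2,p2):
    P=[c["K"]@np.hstack([c["R"],np.reshape(c["t"],(3,1))]) for c in(c1,c2)]
    X=cv2.triangulatePoints(P[0],P[1],np.array(p1,float).reshape(2,1),np.array(p2,float).reshape(2,1)).ravel();X=X[:3]/X[3]
    return X,np.linalg.norm(proj(c1,X)-p1),np.linalg.norm(proj(c2,X)-p2)
def crop(im,x,y,w,h,k):
    o=cv2.resize(im[y:y+h,x:x+w],None,fx=k,fy=k,interpolation=cv2.INTER_CUBIC)
    for i in range(0,w,10):cv2.line(o,(i*k,0),(i*k,6),(0,255,0),1);cv2.putText(o,str(x+i),(i*k,16),0,.35,(0,255,0),1)
    for i in range(0,h,10):cv2.line(o,(0,i*k),(6,i*k),(0,255,0),1);cv2.putText(o,str(y+i),(8,i*k+4),0,.35,(0,255,0),1)
    return o
E
python3 - <<'E'
from h import *
s=cv2.imread("pics/scene0.png");t=cv2.imread("pics/top0.png")
cv2.imwrite("pics/c1.png",np.hstack([crop(s,270,160,33,50,12),crop(t,398,268,33,50,12)]))
cv2.imwrite("pics/c2.png",np.hstack([crop(s,380,240,50,60,8),crop(t,225,258,50,60,8)]))
E
```

```text
(no output)
```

View pics/c1.png

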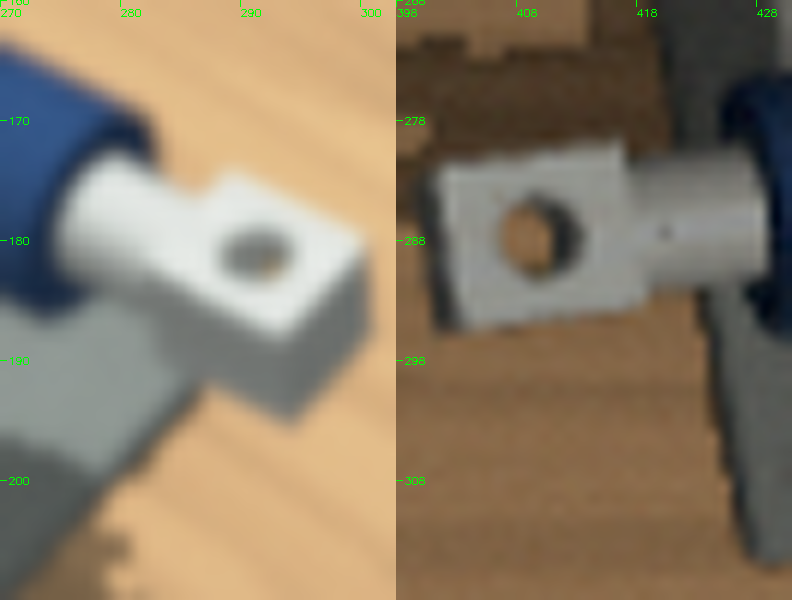

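View pics/c2.png

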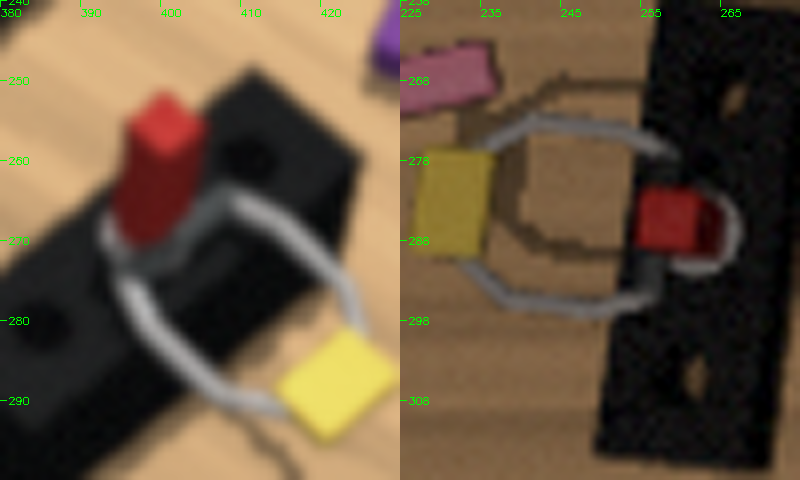

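```bash
python3 - <<'E'
from h import *
s=load("scene0");t=load("top0")
f=lambda u,v,k,x,y:np.array([(u+.5)/k-.5+x,(v+.5)/k-.5+y])
ht=f(145,238,12,398,268);hs=f(258,256,12,270,160)
print("hole tri",tri(s,hs,t,ht),"\n planes",plane(s,hs,.094),plane(t,ht,.094))
ct=[f(u-396,v,12,398,268) for u,v in((440,165),(622,140),(648,305),(460,328))]
C=[plane(t,p,.094) for p in ct]; C=np.array(C); print("block corners",C.round(4),C.mean(0)); 
print("sides",[np.linalg.norm(C[i]-C[i-1]).round(4) for i in range(4)])
a=(C[0]-C[1])+(C[3]-C[2]);print("yaw block",np.degrees(np.arctan2(a[1],a[0])))
b=(C[0]-C[3])+(C[1]-C[2]);print("yaw perp-",np.degrees(np.arctan2(b[1],b[0])))
gt=f(269,218,8,225,258);gs=f(167,124,8,380,240)
print("grip",tri(s,gs,t,gt),plane(s,gs,.099),plane(t,gt,.099))
tt=f(455-400,203,8,225,258);ts=f(337,384,8,380,240);print("tab",tri(s,ts,t,tt))
# hub/pillar/shaft axis: pillar far shaft end, top px
# rest top corners top view
rt=[f((u)/4.4*1-396/4.4,0,1,0,0)[0] for u in(582,)]
R=[f(u-396,v,4.4,215,245) for u,v in((582,57),(675,68),(640,316),(548,305))]
R=np.array([plane(t,p,.05) for p in R]);print("rest",R.round(4),R.mean(0))
a=(R[0]-R[3])+(R[1]-R[2]);print("rest y-dir",np.degrees(np.arctan2(a[1],a[0])))
a=(R[0]-R[1])+(R[3]-R[2]);print("rest x-dir",np.degrees(np.arctan2(a[1],a[0])))
E
```

```text
hole tri (array([ 0.49930154, -0.11440721,  0.09423675]), np.float64(0.0597949492303539), np.float64(0.10986597519395595)) 
 planes [ 0.49921223 -0.11467007  0.094     ] [ 0.4991978  -0.11428948  0.094     ]
block corners [[ 0.5102 -0.0997  0.094 ]
 [ 0.5137 -0.1269  0.094 ]
 [ 0.4892 -0.1298  0.094 ]
 [ 0.486  -0.1018  0.094 ]] [ 0.49974491 -0.11453119  0.094     ]
sides [np.float64(0.0243), np.float64(0.0275), np.float64(0.0247), np.float64(0.0282)]
yaw block 96.90146224042732
yaw perp- 5.8657531712943065
grip (array([0.50544635, 0.15600183, 0.09835311]), np.float64(0.10322131233991495), np.float64(0.17001800613441576)) [0.50572212 0.15636252 0.099     ] [0.50558107 0.15565614 0.099     ]
tab (array([0.51215317, 0.21289747, 0.05674392]), np.float64(0.037097598489498736), np.float64(0.05827652213659824))
rest [[0.5607 0.1669 0.05  ]
 [0.5555 0.1264 0.05  ]
 [0.4496 0.1403 0.05  ]
 [0.4545 0.1795 0.05  ]] [0.5050718  0.15327037 0.05      ]
rest y-dir -7.120265421967861
rest x-dir 82.81667079697316
```

Emit:
apply_moves(plan=[[0,[0,0,0],1],[0,[0,0,0],1],[0,[0,0,0],1],[0,[0,0,0],1],[0,[0,0,0],1],[0,[0,0,0],1],[0,[0,0,0],1],[0,[0,0,0],1],[0,[0,0,0],1],[0,[0,0,0],1],[0,[0,0,0],1],[0,[0,0,0],0.83]], squeeze=30)

```text
time_s: 1.6
tcp_pos: [0.2331, 0.6331, 0.226]
eef_rot: [-179.9, -0.0, 178.6]
contact_force: [-1.3, -0.0, 0.7]
gripper_width: 0.0877
```

Emit:
apply_moves(plan=[[0,[0,0,0],0.97],[0,[-0.6,-0.8,0],0],[0,[-0.6,-0.8,0],0],[0,[-0.6,-0.8,0],0],[0,[-0.6,-0.8,0],0],[0,[-0.6,-0.8,0],0],[0,[-0.6,-0.8,0],0],[0,[-0.6,-0.8,0],0],[0,[-0.6,-0.8,0],0],[0,[-0.6,-0.8,0],0],[0,[-0.6,-0.8,0],0],[0,[-0.6,-0.8,0],0]])

```text
time_s: 3.1
tcp_pos: [0.5074, 0.1548, 0.2265]
eef_rot: [-180.0, -0.0, 173.0]
contact_force: [0.6, 0.6, -0.0]
gripper_width: 0.0876
```

Emit:
apply_moves(plan=[[0,[0,0,0],0],[0,[0,0,0],0]])

```text
time_s: 3.35
tcp_pos: [0.5069, 0.1562, 0.2262]
eef_rot: [-180.0, -0.0, 172.9]
contact_force: [-0.6, 0.2, -0.4]
gripper_width: 0.0877
```

```bash
cat >> h.py <<'E'
def delta(tgt,yaw=None):
    from plant import get_state
    st=get_state();p=st["tcp_pos"];y=np.radians(st["eef_rot"][2])
    d=np.array(tgt)-p; ex=np.array([np.cos(y),np.sin(y),0]);ey=np.array([np.sin(y),-np.cos(y),0])
    print("tcp",p.round(4),"rot",st["eef_rot"].round(2),"F",st["contact_force"].round(1),"M",st["moment"].round(2),"w",round(st["gripper_width"],4),"t",round(st["time_s"],2))
    print("units",(d@ex/.05).round(3),(d@ey/.05).round(3),(-d[2]/.05).round(3),"turn",None if yaw is None else (-((yaw-st["eef_rot"][2]+180)%360-180)/6).__round__(3))
E
python3 -c "
from h import *
delta([.5055,.156,.067],172.9)"
```

```text
tcp [0.5069 0.1562 0.2262] rot [-1.7999e+02 -3.0000e-02  1.7293e+02] F [-0.6  0.2 -0.4] M [ 0.13 -0.03  0.04] w 0.0877 t 3.35
units 0.027 -0.007 3.185 turn 0.004
```

Emit:
apply_moves(plan=[[0,[0.03,0,0.6],0],[0,[0,0,0.6],0],[0,[0,0,0.6],0],[0,[0,0,0.5],0],[0,[0,0,0.4],0],[0,[0,0,0.3],0],[0,[0,0,0.18],0],[0,[0,0,0],0]])

```text
time_s: 4.35
tcp_pos: [0.5053, 0.1567, 0.0672]
eef_rot: [-180.0, -0.0, 173.0]
contact_force: [0.5, -0.2, 0.1]
gripper_width: 0.0877
```

Emit:
apply_moves(plan=[[255,[0,0,0],0],[255,[0,0,0],0],[255,[0,0,0],0],[255,[0,0,0],0],[255,[0,0,0],0],[255,[0,0,0],0],[255,[0,0,0],0],[255,[0,0,0],0]])

```text
time_s: 5.35
tcp_pos: [0.5055, 0.1566, 0.0675]
eef_rot: [-180.0, -0.0, 173.0]
contact_force: [1.6, -0.1, -1.8]
gripper_width: 0.0137
```

```bash
python3 -c "
from h import *
delta([.5055,.156,.067],172.9)
from plant import viewer
c=viewer.capture('scene');d=viewer.capture('top')
cv2.imwrite('pics/g1.png',np.hstack([crop(c['frame'],350,200,100,120,4),crop(d['frame'],200,220,100,120,4)]))"
```

```text
tcp [0.5055 0.1566 0.0675] rot [-1.8000e+02 -1.0000e-02  1.7298e+02] F [ 1.6 -0.1 -1.8] M [ 0.19 -0.42  0.04] w 0.0137 t 5.35
units -0.001 -0.011 0.011 turn 0.014
```

View pics/g1.png

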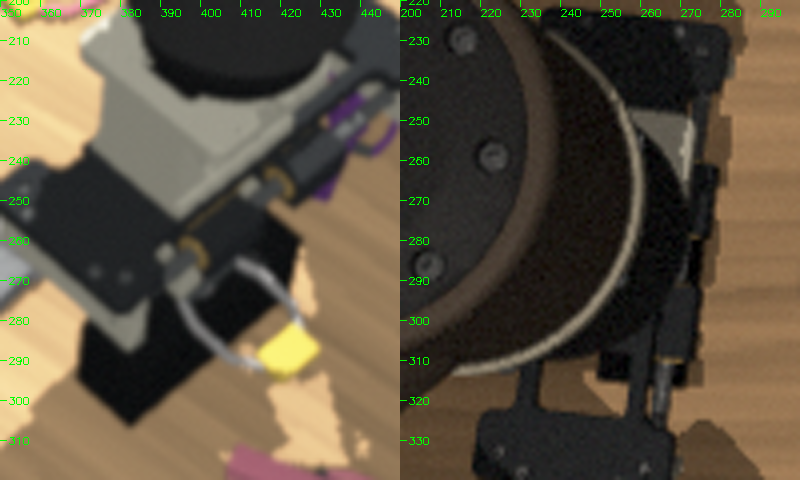

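Emit:
apply_moves(plan=[[255,[0,0,-0.2],0],[255,[0,0,-0.4],0],[255,[0,0,-0.6],0],[255,[0,0,-0.6],0],[255,[0,0,-0.6],0],[255,[0,0,-0.6],0],[255,[0,0,0],0],[255,[0,0,0],0]])

```text
time_s: 6.45
tcp_pos: [0.5051, 0.1564, 0.2173]
eef_rot: [180.0, -0.0, 173.0]
contact_force: [0.8, -0.4, -1.1]
gripper_width: 0.0137
```

```bash
python3 -c "
from h import *
delta([.4992,-.1144,.2175],-173.6)
from plant import viewer
c=viewer.capture('scene');d=viewer.capture('top')
cv2.imwrite('pics/g2.png',np.hstack([crop(c['frame'],350,170,130,150,4)[:, :400],crop(d['frame'],180,220,100,150,4)]))"
```

```text
tcp [0.5051 0.1564 0.2173] rot [ 1.7999e+02 -3.0000e-02  1.7297e+02] F [ 0.8 -0.4 -1.1] M [ 0.08 -0.01 -0.03] w 0.0137 t 6.45
units -0.547 -5.389 -0.003 turn -2.238
```

View pics/g2.png

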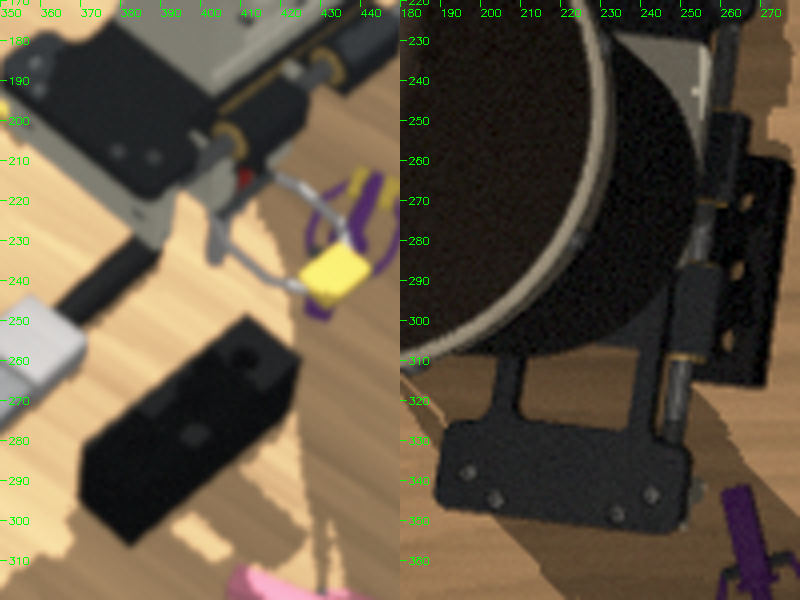

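```bash
python3 -c "
from h import *
s=load('scene0')
for X in ([.5051,.1564,.1581],[.5051,.1559,.1581]): print(proj(s,X))"
```

```text
[403.80283038 235.00744923]
[403.56334695 234.85344598]
```

Emit:
apply_moves(plan=[[255,[0,0,0],-0.75],[255,[0,0,0],-0.75],[255,[0,0,0],-0.74],[255,[0.09,-0.5,0],0],[255,[0.1,-0.7,0],0],[255,[0.1,-0.7,0],0],[255,[0.1,-0.7,0],0],[255,[0.1,-0.7,0],0],[255,[0.1,-0.7,0],0],[255,[0.08,-0.7,0],0],[255,[0.05,-0.67,0],0],[255,[0,0,0],0]])

```text
time_s: 8.05
tcp_pos: [0.4991, -0.116, 0.2165]
eef_rot: [-180.0, -0.1, -173.7]
contact_force: [0.3, 1.3, -1.8]
gripper_width: 0.0137
```

Emit:
apply_moves(plan=[[255,[0,0,0.4],0],[255,[0,0,0.4],0],[255,[0,0,0.2],0],[255,[0,0,0],0],[255,[0,0,0],0]])

```text
time_s: 8.68
tcp_pos: [0.5003, -0.1141, 0.1682]
eef_rot: [-180.0, 0.0, -173.5]
contact_force: [0.0, 0.1, -1.3]
gripper_width: 0.0135
```

```bash
python3 -c "
from h import *
delta([.4992,-.1144,.1555],-173.6)
from plant import viewer
c=viewer.capture('scene');d=viewer.capture('top')
pickle.dump(c,open('scene3.pkl','wb'));pickle.dump(d,open('top3.pkl','wb'))
cv2.imwrite('pics/g3.png',np.hstack([crop(c['frame'],250,100,80,120,5),crop(d['frame'],370,220,80,120,5)]))"
```

```text
tcp [ 0.5003 -0.1141  0.1682] rot [-1.7999e+02  5.0000e-02 -1.7355e+02] F [ 0.   0.1 -1.3] M [ 0.07 -0.04 -0.08] w 0.0135 t 8.68
units 0.023 -0.003 0.254 turn 0.008
```

View pics/g3.png

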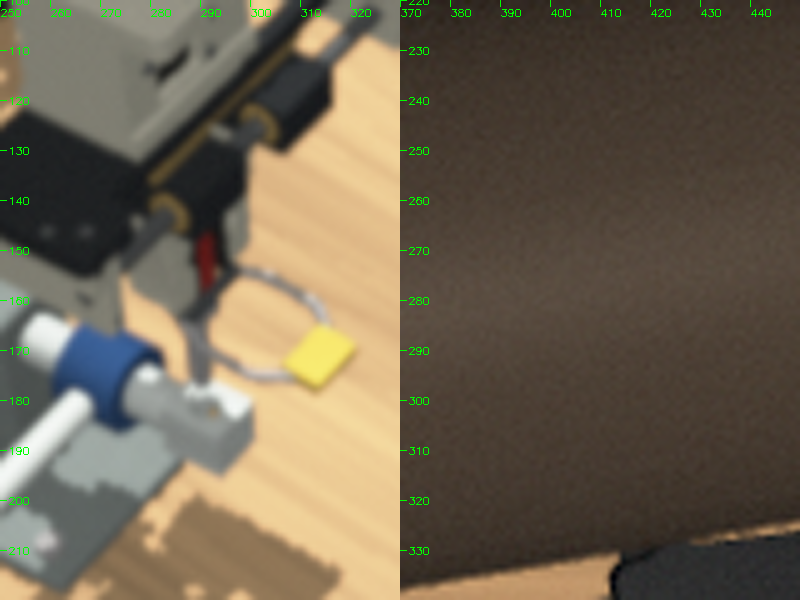

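Emit:
apply_moves(plan=[[255,[0.022,0,0.13],0],[255,[0,0,0.13],0],[255,[0,0,0.03],0],[255,[0,0,0],0]])

```text
time_s: 9.28
tcp_pos: [0.4987, -0.1144, 0.1529]
eef_rot: [-180.0, -0.0, -173.6]
contact_force: [0.1, 0.0, -0.6]
gripper_width: 0.0139
```

Emit:
apply_moves(plan=[[255,[0,0,0.03],0],[255,[0,0,0.03],0],[255,[0,0,0],0]])

```text
time_s: 9.65
tcp_pos: [0.4986, -0.1144, 0.1499]
eef_rot: [180.0, -0.0, -173.6]
contact_force: [-0.6, 0.4, -0.3]
gripper_width: 0.0134
```

```bash
python3 -c "
from h import *
delta([.4992,-.1144,.111],-173.6)
s=load('scene0');print(proj(s,[.5003,-.1141,.109]))
from plant import viewer
c=viewer.capture('scene')
cv2.imwrite('pics/g4.png',crop(c['frame'],260,130,60,60,10))"
```

```text
tcp [ 0.4986 -0.1144  0.1499] rot [ 1.8000e+02 -1.0000e-02 -1.7358e+02] F [-0.6  0.4 -0.3] M [ 0.08 -0.03  0.03] w 0.0134 t 9.65
units -0.011 -0.001 0.779 turn 0.004
[290.3605406  176.15023281]
```

View pics/g4.png

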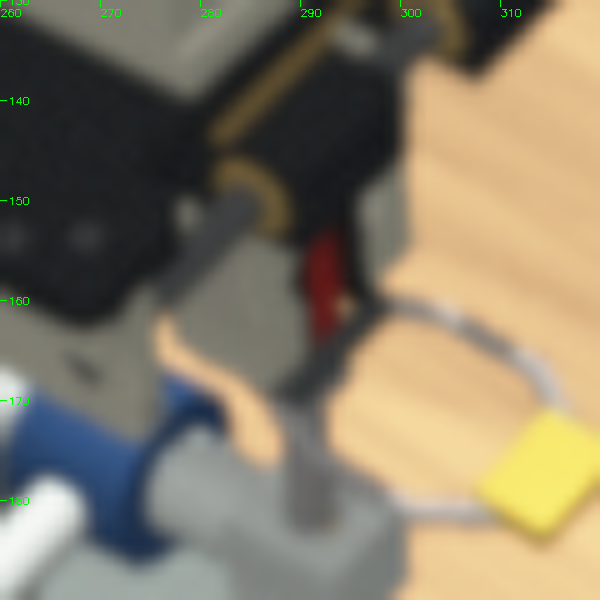

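No contact force with the tip about 3 mm below the block's top, so it is in the hole. I continue gently.

Emit:
apply_moves(plan=[[255,[0,0,0.05],0],[255,[0,0,0.05],0],[255,[0,0,0.05],0]])

```text
time_s: 10.07
tcp_pos: [0.4992, -0.1144, 0.1427]
eef_rot: [-180.0, 0.1, -173.6]
contact_force: [1.6, -0.3, 0.9]
gripper_width: 0.0138
```

Emit:
apply_moves(plan=[[255,[0,0,0.05],0],[255,[0,0,0.05],0],[255,[0,0,0.05],0]])

```text
time_s: 10.45
tcp_pos: [0.4992, -0.1143, 0.1351]
eef_rot: [-180.0, 0.1, -173.6]
contact_force: [2.4, 0.7, -0.9]
gripper_width: 0.0138
```

Emit:
apply_moves(plan=[[255,[0,0,0.05],0],[255,[0,0,0.05],0],[255,[0,0,0],0]])

```text
time_s: 10.82
tcp_pos: [0.4984, -0.1144, 0.1296]
eef_rot: [180.0, -0.0, -173.6]
contact_force: [2.6, -0.0, -3.7]
gripper_width: 0.0138
```

```bash
python3 -c "
from h import *
delta([.4992,-.1144,.1115],-173.6)"
```

```text
tcp [ 0.4984 -0.1144  0.1296] rot [ 1.7999e+02 -4.0000e-02 -1.7358e+02] F [ 2.6 -0.  -3.7] M [ 0.11 -1.23 -0.02] w 0.0138 t 10.82
units -0.015 -0.003 0.362 turn 0.003
```

Emit:
apply_moves(plan=[[255,[-0.015,0,0.04],0],[255,[0,0,0.04],0],[255,[0,0,0.04],0]])

```text
time_s: 11.2
tcp_pos: [0.4995, -0.1143, 0.124]
eef_rot: [180.0, 0.0, -173.6]
contact_force: [2.0, 0.5, -0.7]
gripper_width: 0.014
```

Emit:
apply_moves(plan=[[255,[0,0,0.04],0],[255,[0,0,0.04],0],[255,[0,0,0.04],0]])

```text
time_s: 11.58
tcp_pos: [0.4995, -0.1143, 0.1179]
eef_rot: [-180.0, -0.0, -173.6]
contact_force: [1.5, 0.3, -1.4]
gripper_width: 0.0136
```

Emit:
apply_moves(plan=[[255,[0,0,0.03],0],[255,[0,0,0],0]])

```text
time_s: 11.82
tcp_pos: [0.4992, -0.1143, 0.1162]
eef_rot: [180.0, -0.0, -173.6]
contact_force: [2.8, 0.5, -3.3]
gripper_width: 0.0141
```

```bash
python3 -c "
from h import *
delta([.4992,-.1144,.1115],-173.6)"
```

```text
tcp [ 0.4992 -0.1143  0.1162] rot [ 1.7999e+02 -4.0000e-02 -1.7358e+02] F [ 2.8  0.5 -3.3] M [ 0.05 -1.02 -0.01] w 0.0141 t 11.82
units -0.001 -0.002 0.094 turn 0.004
```

Emit:
apply_moves(plan=[[255,[-0.01,0,0.03],0],[255,[0,0,0.03],0],[255,[0,0,0],0]])

```text
time_s: 12.2
tcp_pos: [0.4997, -0.1142, 0.1132]
eef_rot: [180.0, -0.0, -173.6]
contact_force: [2.6, 0.1, -2.7]
gripper_width: 0.0137
```

Emit:
apply_moves(plan=[[255,[0,0,0.02],0],[255,[0,0,0],0]])

```text
time_s: 12.45
tcp_pos: [0.4999, -0.1142, 0.1124]
eef_rot: [180.0, -0.0, -173.6]
contact_force: [2.4, -0.2, -1.8]
gripper_width: 0.014
```

Emit:
apply_moves(plan=[[255,[0,0,0.015],0],[255,[0,0,0],0]])

```text
time_s: 12.7
tcp_pos: [0.4999, -0.1142, 0.1118]
eef_rot: [-180.0, -0.0, -173.6]
contact_force: [1.5, 0.5, -0.9]
gripper_width: 0.0136
```

Emit:
apply_moves(plan=[[255,[0,0,0.015],0],[255,[0,0,0],0]])

```text
time_s: 12.95
tcp_pos: [0.5001, -0.1143, 0.1114]
eef_rot: [-180.0, 0.0, -173.6]
contact_force: [0.2, 1.4, 3.9]
gripper_width: 0.014
```

Emit:
apply_moves(plan=[[255,[0,0,0.015],0],[255,[0,0,0],0]])

```text
time_s: 13.2
tcp_pos: [0.5001, -0.1143, 0.1114]
eef_rot: [-180.0, 0.0, -173.6]
contact_force: [-2.7, 2.0, 10.2]
gripper_width: 0.0138
```

Emit:
apply_moves(plan=[[255,[0,0,0.015],0],[255,[0,0,0],0]])

```text
time_s: 13.45
tcp_pos: [0.5001, -0.1143, 0.1113]
eef_rot: [-180.0, 0.0, -173.5]
contact_force: [-5.5, 2.7, 18.1]
gripper_width: 0.0133
```

```bash
python3 -c "
from h import *
delta([.4992,-.1144,.1115],-173.6)
from plant import viewer
c=viewer.capture('scene')
cv2.imwrite('pics/g5.png',crop(c['frame'],260,140,60,60,10))"
```

```text
tcp [ 0.5001 -0.1143  0.1113] rot [-1.7997e+02  5.0000e-02 -1.7354e+02] F [-5.5  2.7 18.1] M [1.34 1.88 0.  ] w 0.0133 t 13.45
units 0.019 0.001 -0.004 turn 0.011
```

View pics/g5.png

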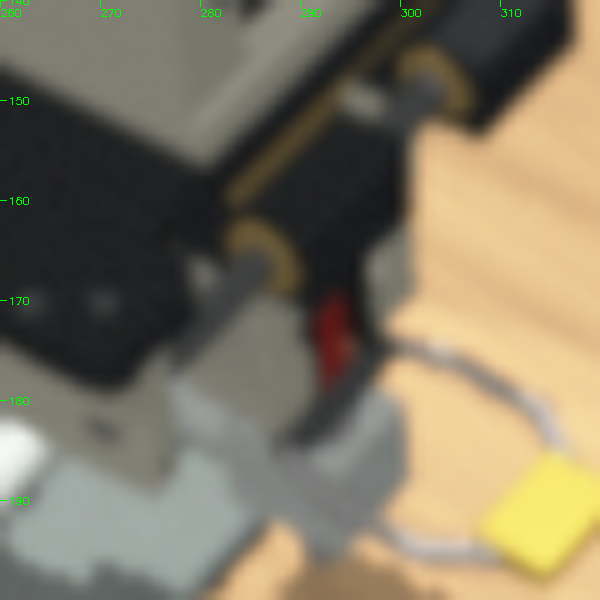

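Seated: the collar stopped at TCP z 0.1113, which puts its underside at 0.094, and the force rose to 18 N. I ease the load off, open the fingers, then rise and look.

Emit:
apply_moves(plan=[[255,[0.008,0,-0.035],0],[255,[0,0,0],0]])

```text
time_s: 13.75
tcp_pos: [0.4997, -0.1143, 0.1114]
eef_rot: [180.0, 0.0, -173.6]
contact_force: [0.4, 1.8, 3.6]
gripper_width: 0.0133
```

Emit:
apply_moves(plan=[[180,[0,0,0],0],[120,[0,0,0],0],[60,[0,0,0],0],[0,[0,0,0],0],[0,[0,0,0],0],[0,[0,0,0],0],[0,[0,0,-0.6],0],[0,[0,0,-0.8],0],[0,[0,0.6,-0.4],0],[0,[0,0.8,0],0],[0,[0,0.8,0],0],[0,[0,0,0],0]])

```text
time_s: 15.25
tcp_pos: [0.4871, -0.0031, 0.2016]
eef_rot: [180.0, 0.0, -173.4]
contact_force: [2.0, -0.0, 0.1]
gripper_width: 0.0879
```

```bash
python3 -c "
from h import *
delta([.4992,-.1144,.1115],-173.6)
from plant import viewer
c=viewer.capture('scene');d=viewer.capture('top')
pickle.dump(c,open('scene6.pkl','wb'));pickle.dump(d,open('top6.pkl','wb'))
cv2.imwrite('pics/g6.png',np.hstack([crop(c['frame'],260,140,50,60,8),crop(d['frame'],380,250,50,60,8)]))"
```

```text
tcp [ 0.4871 -0.0031  0.2016] rot [ 1.7998e+02  4.0000e-02 -1.7340e+02] F [ 2.  -0.   0.1] M [-0.01 -0.05 -0.02] w 0.0879 t 15.25
units 0.016 -2.239 1.802 turn 0.033
```

View pics/g6.png

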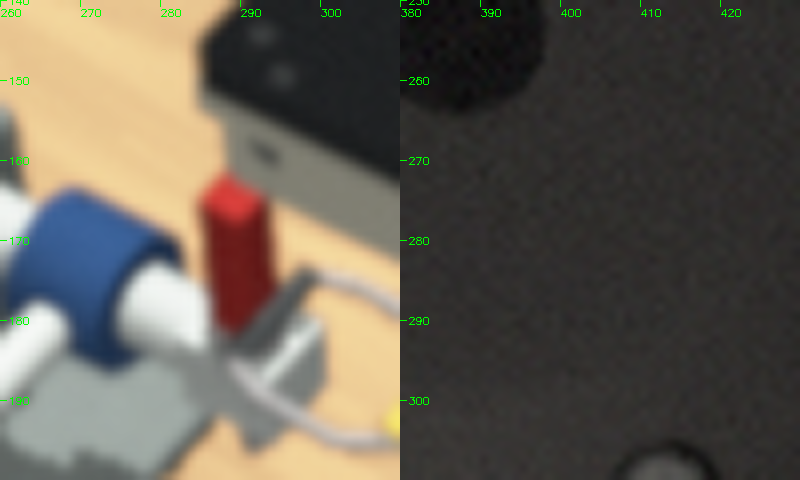

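```bash
python3 -c "
from h import *
s=load('scene6')
print(proj(s,[.4997,-.1143,.143]), plane(s,(288.9,163.9),.143))
H=np.array([.4997,-.1143,0]);sx=np.array([-.1115,.9938,0])
p=H+.042*sx; p[2]=.125; delta(p,-173.6)
cv2.imwrite('pics/g6b.png',crop(s['frame'],255,135,75,75,8))"
```

```text
[289.28604131 163.74069087] [ 0.50047192 -0.11457951  0.143     ]
tcp [ 0.4872 -0.0047  0.2014] rot [-180.     0.  -173.5] F [-0.3  0.4 -0.1] M [ 0.04 -0.08  0.  ] w 0.0878 t 15.35
units -0.001 -1.366 1.528 turn 0.017
```

View pics/g6b.png

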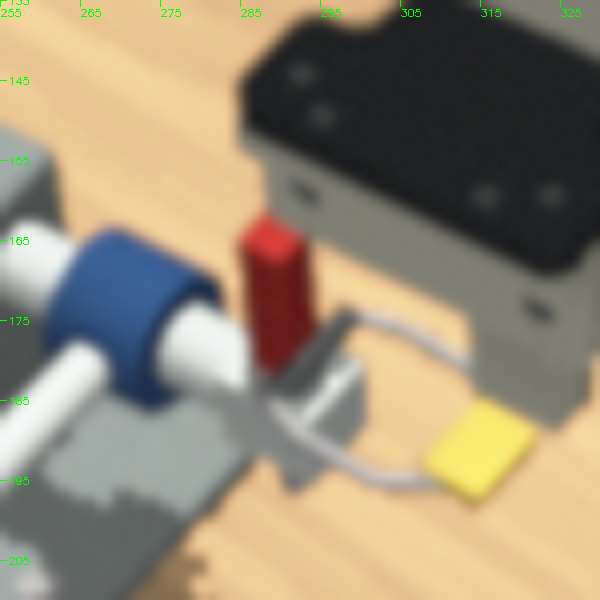

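The picture shows the pin upright in the block: grip top at (289,164) against (289.3,163.7) predicted for a seated collar. The ring is open with its tab at (314,191). Next the fingers go to about 31 mm apart and above the ring's legs.

Emit:
apply_moves(plan=[[165,[0,-0.5,0],0],[165,[0,-0.5,0],0],[165,[0,-0.366,0],0],[165,[0,0,0.4],0],[165,[0,0,0.4],0],[165,[0,0,0.4],0],[165,[0,0,0.3],0],[165,[0,0,0],0]])

```text
time_s: 16.35
tcp_pos: [0.4942, -0.0735, 0.1253]
eef_rot: [-180.0, -0.1, -173.6]
contact_force: [0.4, -0.4, -0.1]
gripper_width: 0.0312
```

```bash
python3 -c "
from h import *
H=np.array([.4997,-.1143,0]);sx=np.array([-.1115,.9938,0])
p=H+.040*sx; p[2]=.083; delta(p,-173.6)
from plant import viewer
c=viewer.capture('scene')
cv2.imwrite('pics/g7.png',crop(c['frame'],255,125,75,75,8))"
```

```text
tcp [ 0.4942 -0.0735  0.1253] rot [-1.7998e+02 -1.4000e-01 -1.7362e+02] F [ 0.4 -0.4 -0.1] M [ 0.07 -0.01  0.02] w 0.0312 t 16.35
units -0.019 -0.022 0.845 turn -0.004
```

View pics/g7.png

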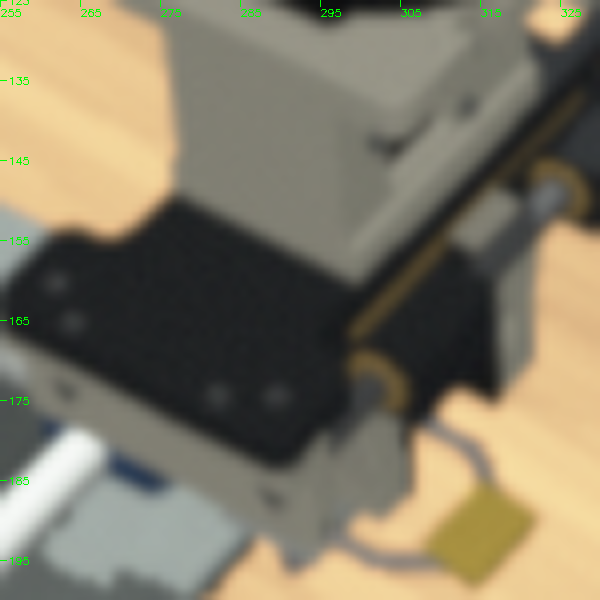

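Emit:
apply_moves(plan=[[165,[-0.02,-0.02,0.2],0],[165,[0,0,0.15],0],[165,[0,0,0.1],0]])

```text
time_s: 16.77
tcp_pos: [0.4959, -0.0737, 0.1033]
eef_rot: [180.0, -0.0, -173.6]
contact_force: [-0.8, -0.2, 0.4]
gripper_width: 0.031
```

Emit:
apply_moves(plan=[[165,[0,0,0.1],0],[165,[0,0,0.1],0]])

```text
time_s: 17.02
tcp_pos: [0.4962, -0.0739, 0.0939]
eef_rot: [-180.0, 0.0, -173.6]
contact_force: [0.0, -0.5, 4.9]
gripper_width: 0.0308
```

Emit:
apply_moves(plan=[[165,[0,0,0.1],0],[165,[0,0,0.05],0]])

```text
time_s: 17.27
tcp_pos: [0.4965, -0.0738, 0.0864]
eef_rot: [-180.0, 0.0, -173.6]
contact_force: [-0.1, 0.5, 4.9]
gripper_width: 0.0305
```

```bash
python3 -c "
from h import *
H=np.array([.4997,-.1143,0]);sx=np.array([-.1115,.9938,0])
p=H+.040*sx; p[2]=.083; delta(p,-173.6)
from plant import viewer
c=viewer.capture('scene')
cv2.imwrite('pics/g8.png',crop(c['frame'],255,135,75,75,8))"
```

```text
tcp [ 0.4965 -0.0738  0.0864] rot [-1.7998e+02  5.0000e-02 -1.7355e+02] F [-0.1  0.5  4.9] M [-0.16  0.09 -0.01] w 0.0305 t 17.27
units 0.026 -0.012 0.069 turn 0.008
```

View pics/g8.png

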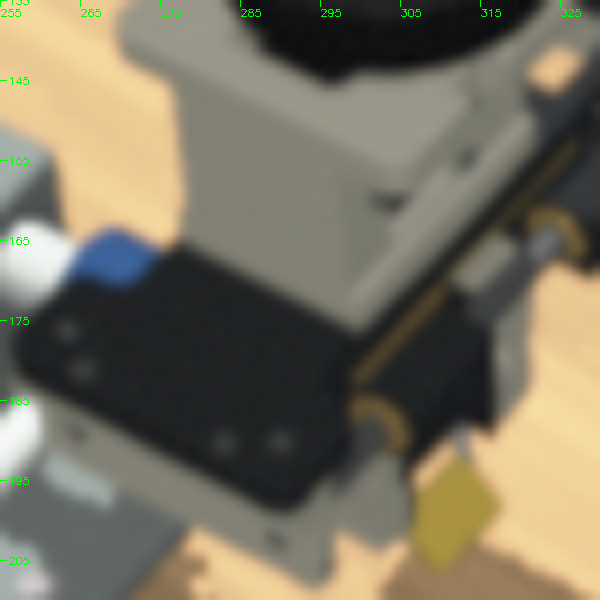

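Emit:
apply_moves(plan=[[165,[0.02,0,0.03],0],[165,[0,-0.08,0],0],[165,[0,-0.08,0],0]])

```text
time_s: 17.7
tcp_pos: [0.4955, -0.0813, 0.0844]
eef_rot: [179.9, -0.0, -173.6]
contact_force: [0.1, 5.8, 0.3]
gripper_width: 0.031
```

Emit:
apply_moves(plan=[[165,[0,-0.06,0],0],[165,[0,-0.06,0],0]])

```text
time_s: 17.95
tcp_pos: [0.4961, -0.0871, 0.0842]
eef_rot: [179.9, -0.0, -173.6]
contact_force: [0.1, 7.9, -0.5]
gripper_width: 0.0316
```

```bash
python3 -c "
from h import *
H=np.array([.4997,-.1143,0]);sx=np.array([-.1115,.9938,0])
p=H+.0205*sx; p[2]=.085; delta(p,-173.6)
from plant import viewer
c=viewer.capture('scene')
cv2.imwrite('pics/g9.png',crop(c['frame'],255,135,75,75,8))"
```

```text
tcp [ 0.4961 -0.0871  0.0842] rot [ 1.7992e+02 -3.0000e-02 -1.7361e+02] F [ 0.1  7.9 -0.5] M [ 2.81  0.18 -0.06] w 0.0316 t 17.95
units -0.011 -0.138 -0.017 turn -0.001
```

View pics/g9.png

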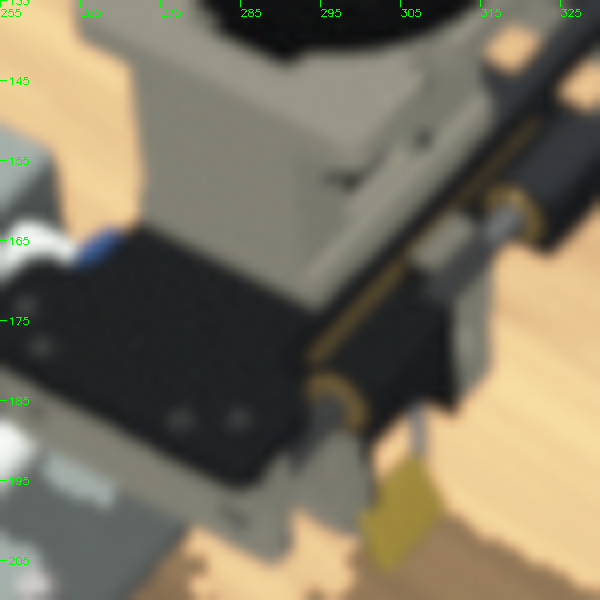

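Emit:
apply_moves(plan=[[165,[0,-0.04,0],0],[165,[0,-0.04,0],0]])

```text
time_s: 18.25
tcp_pos: [0.4964, -0.0909, 0.0839]
eef_rot: [179.9, -0.1, -173.6]
contact_force: [0.2, 7.7, -3.2]
gripper_width: 0.0308
```

Emit:
apply_moves(plan=[[165,[0,-0.03,0],0],[165,[0,0,0],0]])

```text
time_s: 18.5
tcp_pos: [0.4965, -0.0925, 0.0838]
eef_rot: [179.9, -0.1, -173.6]
contact_force: [-0.5, 6.4, -3.4]
gripper_width: 0.0305
```

Emit:
apply_moves(plan=[[165,[0,-0.02,0],0],[165,[0,0,0],0]])

```text
time_s: 18.75
tcp_pos: [0.4965, -0.0934, 0.0838]
eef_rot: [179.9, -0.1, -173.6]
contact_force: [0.0, 6.7, -2.7]
gripper_width: 0.031
```

```bash
python3 -c "
from h import *
H=np.array([.4997,-.1143,0]);sx=np.array([-.1115,.9938,0])
p=H+.0205*sx; p[2]=.085; delta(p,-173.6)
from plant import viewer
c=viewer.capture('scene')
cv2.imwrite('pics/g10.png',crop(c['frame'],255,135,75,75,8))"
```

```text
tcp [ 0.4965 -0.0934  0.0838] rot [ 1.7990e+02 -7.0000e-02 -1.7361e+02] F [ 0.   6.7 -2.7] M [ 2.64 -0.11  0.04] w 0.031 t 18.75
units -0.017 -0.012 -0.024 turn -0.002
```

View pics/g10.png

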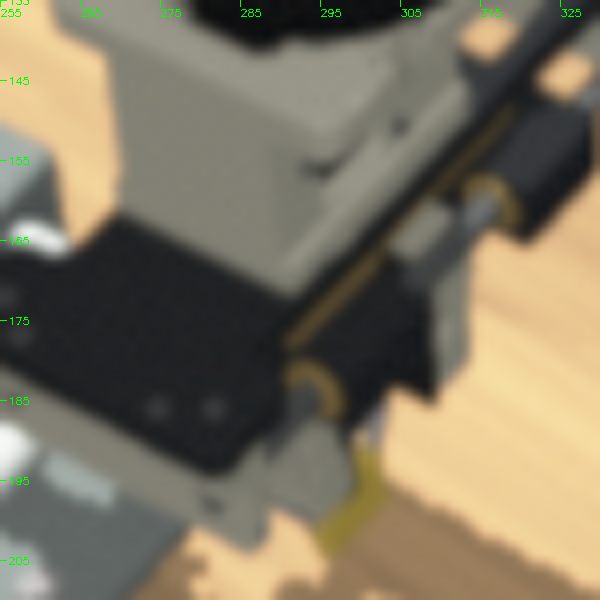

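Emit:
apply_moves(plan=[[165,[0,-0.02,0],0],[165,[0,0,0],0]])

```text
time_s: 19.05
tcp_pos: [0.4966, -0.0944, 0.0837]
eef_rot: [179.9, -0.1, -173.6]
contact_force: [0.0, 7.4, -4.3]
gripper_width: 0.0309
```

Emit:
apply_moves(plan=[[165,[0,-0.02,0],0],[165,[0,0,0],0]])

```text
time_s: 19.3
tcp_pos: [0.4966, -0.0954, 0.0837]
eef_rot: [179.9, -0.1, -173.6]
contact_force: [-0.7, 8.4, -3.3]
gripper_width: 0.031
```

Emit:
apply_moves(plan=[[165,[0,-0.02,0],0],[165,[0,0,0],0]])

```text
time_s: 19.55
tcp_pos: [0.4968, -0.0957, 0.0837]
eef_rot: [179.8, -0.1, -173.6]
contact_force: [-1.2, 11.0, -2.5]
gripper_width: 0.031
```

Emit:
apply_moves(plan=[[165,[0,-0.02,0],0],[165,[0,0,0],0]])

```text
time_s: 19.8
tcp_pos: [0.4968, -0.096, 0.0837]
eef_rot: [179.8, -0.1, -173.6]
contact_force: [-3.0, 16.5, -1.1]
gripper_width: 0.0309
```

Emit:
apply_moves(plan=[[165,[0,0.3,0],0],[165,[0,0.6,0],0],[165,[0,0.6,-0.4],0],[165,[0,0.6,-0.6],0],[165,[0,0.6,-0.6],0],[165,[0,0.8,-0.4],0],[165,[0,0.8,0],0],[165,[0,0.8,0],0],[165,[0,0,0],0]])

```text
time_s: 20.92
tcp_pos: [0.4687, 0.157, 0.1846]
eef_rot: [-180.0, -0.0, -173.4]
contact_force: [0.2, -0.4, 0.0]
gripper_width: 0.0311
```

```bash
python3 -c "
from h import *
from plant import viewer
delta([.5,-.1,.1])
c=viewer.capture('scene');d=viewer.capture('top')
pickle.dump(c,open('scene11.pkl','wb'));pickle.dump(d,open('top11.pkl','wb'))
cv2.imwrite('pics/g11.png',np.hstack([crop(c['frame'],260,145,50,70,8),crop(d['frame'],385,250,50,70,8)]))"
```

```text
tcp [0.4687 0.157  0.1846] rot [-1.7998e+02 -1.0000e-02 -1.7342e+02] F [ 0.2 -0.4  0. ] M [ 0.02 -0.01  0.03] w 0.0311 t 20.93
units -0.032 -5.179 1.693 turn None
```

View pics/g11.png

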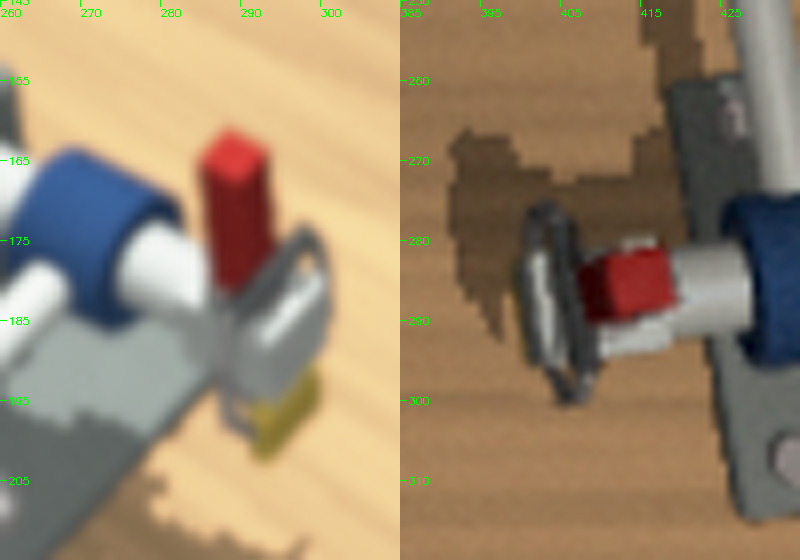

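```bash
python3 -c "
from h import *
s=load('scene11');t=load('top11')
for X in([.4997,-.1143,.143],[.4997,-.1143,.094]): print(proj(s,X),proj(t,X))
f=lambda u,v,k,x,y:np.array([(u+.5)/k-.5+x,(v+.5)/k-.5+y])
for n,c,r in(('s',s,(275,150,40,60)),('t',t,(395,265,40,40))):
    x,y,w,h=r;hsv=cv2.cvtColor(cv2.GaussianBlur(c['frame'],(3,3),0),cv2.COLOR_BGR2HSV)[y:y+h,x:x+w]
    m=((hsv[...,0]<8)|(hsv[...,0]>172))&(hsv[...,1]>150)
    V=hsv[...,2];print(n)
    thr=(V[m].min()+int(V[m].max()))/2; mm=m&(V>thr)
    yy,xx=np.nonzero(mm);print('bright face c',xx.mean()+x,yy.mean()+y,mm.sum())
print(tri(s,f(235,157,8,260,145),t,f(640-400,281,8,385,250)))
cv2.imwrite('pics/g12.png',np.hstack([crop(s['frame'],275,155,33,50,12),crop(t['frame'],395,268,33,50,12)]))
"
```

```text
[289.28604131 163.74069087] [414.80399083 285.38776601]
[291.01046091 181.10868709] [409.620303   287.09254514]
s
bright face c 289.26126126126127 170.24324324324323 111
t
bright face c 414.18 284.64 50
(array([ 0.50091945, -0.11401003,  0.14295446]), np.float64(0.022931549940452833), np.float64(0.043201988198170546))<string>:10: RuntimeWarning: overflow encountered in scalar add
```

View pics/g12.png

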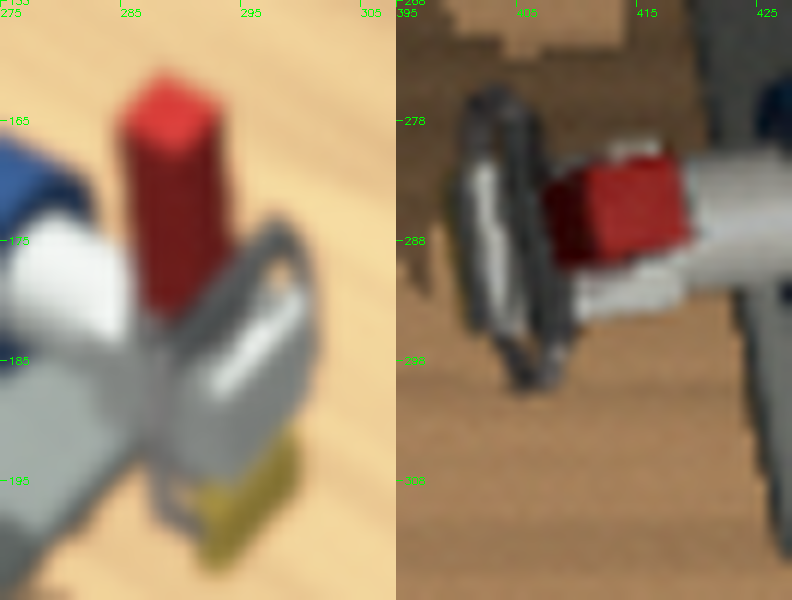

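```bash
python3 -c "
from h import *
s=load('scene11');t=load('top11')
H=np.array([.5003,-.1143,.094]);sx=np.array([-.1115,.9938,0]);sy=np.array([-.9938,-.1115,0]);z=np.array([0,0,1])
im=s['frame'].copy();k=12
ims=[]
for th in(0,.2,.4):
  o=crop(s['frame'],270,160,33,50,k)
  u=np.sin(th)*sx-np.cos(th)*z;n=np.cos(th)*sx+np.sin(th)*z
  P=[H+.008*sx+.010*z+r*u+y*sy+.0045*n for r,y in((.041,-.013),(.041,.013),(.059,.013),(.059,-.013))]
  q=np.array([((proj(s,p)-[270,160]+.5)*k) for p in P]).astype(int)
  cv2.polylines(o,[q],True,(255,0,255),1);ims.append(o[:, :260] if 0 else o)
o=cv2.resize(np.hstack(ims),(800,404));cv2.imwrite('pics/g13.png',o)
"
```

```text
(no output)
```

View pics/g13.png

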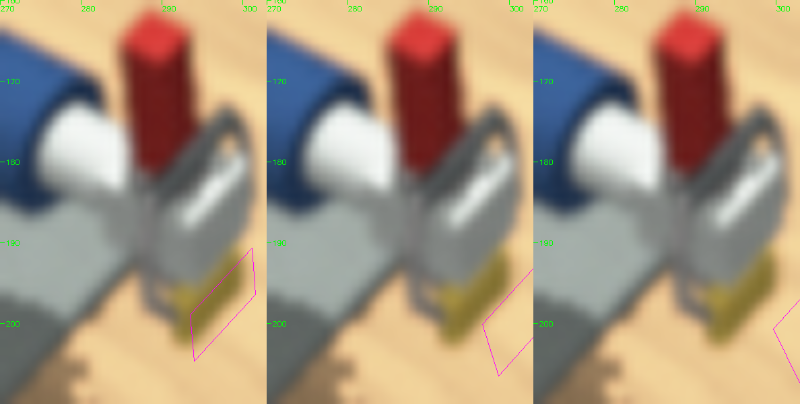

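```bash
python3 -c "
from h import *
for n in('scene','top'):
  a=load(n+'0')['frame'];b=load(n+'11')['frame'];cv2.imwrite('pics/%s_end.png'%n,b)
a=load('scene0')['frame'];b=load('scene11')['frame']
for nm,(x,y,w,h) in dict(jarb=(275,295,40,45),jarw=(335,350,45,50),brush=(325,225,50,60)).items(): print(nm,cv2.absdiff(a[y:y+h,x:x+w],b[y:y+h,x:x+w]).mean())
"
```

```text
jarb 13.947222222222223
jarw 22.48014814814815
brush 19.096222222222224
```

View pics/scene_end.png

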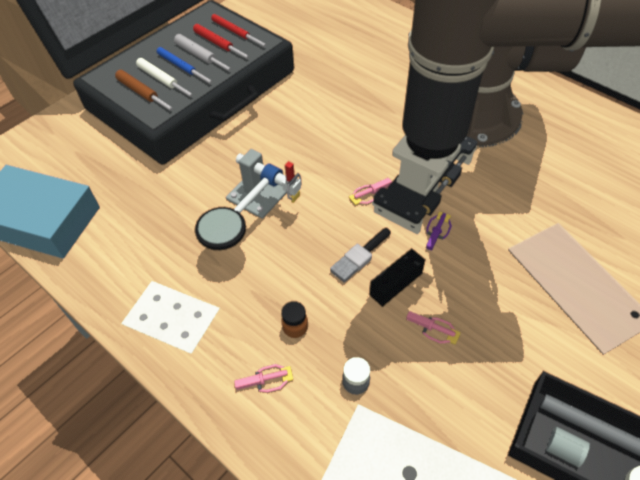

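The jars at (294,319) and (356,375) and the brush at (360,255) are where they started; the pixel differences there are from the arm's shadow. The pin is in the block with its ring closed, and the gripper is clear. Handing in.

```bash
python3 -c "
from plant import close_job
print(close_job())"
```

```text
the job is handed in; nothing more can be done
None
```

I put the red lock pin through the shaft's cross-hole with the ring on the free-end side. I then swung the ring closed beneath the shaft, released everything and handed the job in at about 21 s; no verdict was reported.

- **Hole:** it could be seen in both camera views, at (0.499, -0.114), so I aimed at it directly. The tip went in without contact, and I did not need to feel along the shaft.
- **Forces:** the wrist force peaked at about 19 N when the collar seated, and about 17 N at the end of the ring's travel.
- **Pin:** in the last pictures the top of the grip measures z 0.143, which puts the collar at z 0.094, on the shaft's top. The pin is upright within about 0.03 rad.
- **Ring:** its tab lies below the shaft's end, well short of the outline projected for 0.2 rad.
- **Bystanders:** the jars and the brush look unmoved by eye. A pixel comparison of those areas did show differences, which I put down to the arm's shadow.
- **Disagreement:** the tab appears 1 to 2 pixels (a few mm) further in than the outline I projected for a fully closed ring. I put this down to a small tilt of the pin in its 1 mm clearance or to calibration error, and did not look into it further.

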